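# Put the battery packs and the hand lamp on charge

## Task

Put the workshop's gear on charge: first turn the charging dock's selector dial to off (the empty square), then slide every battery pack lying on the bench fully home into a bay of its own, contact end first, and only when all are in turn the dial to the number of packs you loaded (as many dots). Also, at any moment, lay the hand lamp in both forks of its raised cradle, roughly centred. Leave the jar, the can and the tape roll where they are, and finish with everything released and at rest.

Things in the scene. Friction and masses are not known exactly. Their poses are not given: they have to be found in the camera images.
- dock: Grey charging dock fixed to the bench, 4 bays open to the robot, right a control box (y -168 to -276 mm, 50 high) with the dial. Origin: on the bench, mid-width, in the plane of the bay mouths; x runs into the bays, y left, z up. The bay floors run on to the front as a shelf to x = -35 mm. Pillars (33 mm) have rounded fronts; the black roof starts at x = 15 mm, top 87 mm up; back at x = 105 mm.
- bay0 (a point): Floor level, middle of the mouth of bay 0 (0 leftmost seen from the robot), 45 mm above the bench, at y = 114 mm in the dock's frame; axes as the dock, x into the bay. The bay is 43 mm wide, 32 mm high, its back stop at x = 75 mm.
- bay1 (a point): Floor level, middle of the mouth of bay 1 (0 leftmost seen from the robot), 45 mm above the bench, at y = 38 mm in the dock's frame; axes as the dock, x into the bay. The bay is 43 mm wide, 32 mm high, its back stop at x = 75 mm.
- bay2 (a point): Floor level, middle of the mouth of bay 2 (0 leftmost seen from the robot), 45 mm above the bench, at y = -38 mm in the dock's frame; axes as the dock, x into the bay. The bay is 43 mm wide, 32 mm high, its back stop at x = 75 mm.
- bay3 (a point): Floor level, middle of the mouth of bay 3 (0 leftmost seen from the robot), 45 mm above the bench, at y = -114 mm in the dock's frame; axes as the dock, x into the bay. The bay is 43 mm wide, 32 mm high, its back stop at x = 75 mm.
- dial (a joint): Black selector dial on the control box, vertical axis, white pointer line. Value in rad, grows clockwise from above: 0 off (empty white square), 0.6 one dot, 1.2 two, 1.8 three, 2.4 four; stops at 0 and 2.4. Clicks into each mark (0.05 N m to leave it); let go near a mark it snaps there. Pointer and bar stand at 1.2 - value, counter-clockwise from the dock's x.
- dial_grip (a point): Point on the dial's axis at gripping height, 79 mm above the bench. The bar grip is 56 x 16 x 34 mm, its top 93 mm above the bench, on a 62 mm round skirt whose top is 61 mm above it. Axes turn with the dial; at value 0 they are those of the dock.
- lamp_mid (a point): Centre of the hand lamp, a square aluminium bar 180 x 36 x 36 mm, about 0.28 kg, rubber-covered at one end, white lens on one face; it starts lying on the bench. x runs along the bar. Which end is which and which face is up do not matter.
- lamp: The same lamp: origin at the centre of its underside, 18 mm below lamp_mid as it starts.
- cradle_seat (a point): Lamp cradle, dark steel stand fixed to the bench: foot plate 150 x 70 x 10 mm, two U-forks 14 mm thick, 110 mm apart along x. The point is midway between them at seat height, 60 mm above the bench; x along the lamp when it lies in both, z up. Forks are 42 mm wide inside; cheeks reach 26 mm above the seat, flared at the top. Between the forks it is free down to 50 mm below the seat.
- jar: Glass jar, 68 mm wide, 100 mm tall, behind the dock: leave alone. Origin at its underside.
- can: Can, 64 mm wide, 180 mm tall, behind the dock: leave alone. Origin at its underside.
- tape: Roll of tape lying flat, 104 mm wide, 24 mm high: leave alone. Origin at its underside.
- pack0: Flat black battery pack, slab 130 (x) x 40 (y) x 28 (z) mm, about 0.32 kg, starting flat on the bench. Origin: centre of its underside; x points to the end with three brass contact strips, which enters the bay first; grey ribs mark the other end. Fully home it touches the back stop and 55 mm stand out of the mouth, over the shelf.
- pack0_nose (a point): Middle of the contact end face of pack 0: 65 mm along x and 14 mm up from the pack's origin, same axes. Fully home it is at x = 75 mm, z = 59 mm in the dock's frame.
- pack1: Flat black battery pack, slab 130 (x) x 40 (y) x 28 (z) mm, about 0.32 kg, starting flat on the bench. Origin: centre of its underside; x points to the end with three brass contact strips, which enters the bay first; grey ribs mark the other end. Fully home it touches the back stop and 55 mm stand out of the mouth, over the shelf. Absent in some starts (None from the start).
- pack1_nose (a point): Middle of the contact end face of pack 1: 65 mm along x and 14 mm up from the pack's origin, same axes. Fully home it is at x = 75 mm, z = 59 mm in the dock's frame.
- pack2: Flat black battery pack, slab 130 (x) x 40 (y) x 28 (z) mm, about 0.32 kg, starting flat on the bench. Origin: centre of its underside; x points to the end with three brass contact strips, which enters the bay first; grey ribs mark the other end. Fully home it touches the back stop and 55 mm stand out of the mouth, over the shelf. Absent in some starts (None from the start).
- pack2_nose (a point): Middle of the contact end face of pack 2: 65 mm along x and 14 mm up from the pack's origin, same axes. Fully home it is at x = 75 mm, z = 59 mm in the dock's frame.
- pack3: Flat black battery pack, slab 130 (x) x 40 (y) x 28 (z) mm, about 0.32 kg, starting flat on the bench. Origin: centre of its underside; x points to the end with three brass contact strips, which enters the bay first; grey ribs mark the other end. Fully home it touches the back stop and 55 mm stand out of the mouth, over the shelf. Absent in some starts (None from the start).
- pack3_nose (a point): Middle of the contact end face of pack 3: 65 mm along x and 14 mm up from the pack's origin, same axes. Fully home it is at x = 75 mm, z = 59 mm in the dock's frame.
Not all that is in view belongs to the job. Leave any red look-alike of the pack1 alone.

How it is judged:
By the outcome, as a careful person would: the job done as asked, in the order asked, and still so for the second after the job is handed in, with the robot touching nothing.
Of pack1, pack2, pack3 only 2 to 3 are there at a start; the rules pass over those that are not, and their reading is None.
At some moment in a run one of pack0, pack1, pack2, pack3, lamp may be knocked a few centimetres aside while the robot is not near it.
Once in a run the grip may slacken for a moment while it holds something.
It also fails if it takes over 210 s, if anything falls off the work surface, if the arm or the gripper's body presses on something with over 40 N, if the wrist force passes 120 N, or if a joint passes its speed limit or range.

## Robot

A 6-joint arm with a two-finger parallel gripper is mounted at the origin on the work surface. World frame = base frame: x ahead of the robot, y to its left, z up, the work surface at z = 0. Lengths are in m, angles in rad, forces in N, time in s.
With the tool pointing down it reaches from about 0.375 to 0.825 m from the base axis. Payload 5.5 kg.
Tool frame: the origin (TCP) lies midway between the tips of the shut fingers; the grasp point (between the pads) lies 19 mm behind it; z points along the fingers, y is the line along which they close (so a half turn about z gives the same grasp; the last joint's range is limited). The gripper opens to 85 mm and grips with 20 to 120 N. Pads are 22 mm wide; open, the fingers measure 114 mm over their backs; the gripper's body (76 mm by 85 mm) begins 54 mm behind the grasp point. The pads swing forward as they close: fully open they stand 13 mm farther back than shut.
Start: joints at [-1.211, 0.314, -0.047, 1.21, 0, 1.571], TCP at [0.211, -0.562, 0.231] pointing down, gripper open.
Joint ranges: [-2.67, 2.67], [-0.69, 1.73], [-1.03, 1.25], [-2.08, 2.16], [-1.42, 1.45], [-3.14, 3.14]. Speed limits (rad/s): [2.39, 2.39, 3.01, 3.14, 3.14, 3.14].

## Interface

Orientations are given as a rotation vector (axis times angle).
In Python, from rig import r, vision, look_for, trace gives the robot as it stands. The module is installed in compiled form; this text tells all that it offers.
- The arm moves only by the tool drive_tool, never from a script. Its argument "steps" is one flat list of numbers, 5 for each row, row after row: the finger opening in cm, from 0 to 8.54, then the shift along the tool's x, y, z in cm, then the turn about the tool's z in rad. In form: [grip, dx, dy, dz, turn, grip, dx, dy, dz, turn, ...]. A call has 1 to 10 rows; each row is the pose to reach, as a shift and turn from the pose commanded when the call began, along the tool's axes at that moment; what a row does not reach only later rows make up. A row lasts 1/8 s, in which the tool goes at most 62.5 mm and 10.7 degrees, less where a joint would pass 70% of its speed; a pose out of reach is approached as far as the arm can. A call with a gripper value outside its range is refused whole. The fingers move at their own pace and stop on an object; "newtons" is the grip in N (left out, the last holds). Time passes only in rows, so rows that repeat a pose let the fingers close. It gives the time, the measured TCP pose, the force, the opening and the grip force at its end, in the units of the state.
- r.state(): the state, without advancing time (a new reading comes with each control period).
- vision.camera(name): name is "side" or "top"; returns a dict with "image" (420x560x3 uint8, red, green, blue), "range_z" (420x560 float32, m along the optical axis (not along the pixel's ray), 0 where there is no reading), "fx", "fy", "cx", "cy" (pixels), "view" (4x4, takes a point from world to camera coordinates). Camera axes: x right, y up, looking along -z (the intrinsics and any distortion apply to the point x, -y, -z); pixel columns grow to the right and rows downward; lengths in m; the calibration is good to about 2 mm. A picture is of the moment at which its call begins.
- r.close_job(): hands the job in; it is judged then, once.
Trained networks look in the newest picture that a camera, given by its name, has taken for a name from the list of things; names that differ only in an ending like _2 or _b are one class to them, and where a whole thing is asked for, a point or a joint stands for the part that bears it (a point fixed in the world has none). Each returns a list of dicts, best first, with "confidence" (0 to 1); they miss things now and then, are a little off and sometimes report something else, mostly with a low value. They report only what shows in the picture. A call takes as long as a camera call. They do not tell look-alikes from the thing itself.
- look_for(camera, thing): "at" ([x, y, z] in m, in the coordinates of the camera as it stood for that picture, good to about 4 mm: the middle of the surface that is visible of it).
- trace(camera, thing): "pixels" (420x560 bool, what is visible of it).
The state is a dict: "time_s": time; "joint_pos": joint angles; "joint_velocities": joint speeds; "effort": joint torques, N m; "position": TCP position; "ee_rot": TCP orientation; "force": force on the tool from outside, world axes, zero at the start; "ft_torque": the same for the moment, N m; "finger_gap": finger opening in m; "grip_force": force on a finger pad.
Only numpy, scipy, OpenCV 4.12 (cv2) and the standard library are available. Lean on these libraries where they do the work, as an engineer would, in place of code of your own. Each camera call takes 0.05 s, during which the arm holds its last target. There are 200 camera calls.

## Working session

There is one attempt and no reset: what is moved stays moved. The work goes in short steps, Python scripts to look and compute and a tool call to move; the robot and the scene stay as the last step left them, time stands still between calls to the robot, and variables do not carry over. Pictures are saved under pics/ and viewed, at most 14 in all, crops included, and the job is handed in when it is done.

Besides the shell and the picture viewer there is one more tool, called after "Call:" as name(argument=value, ...) on one line, values as JSON. drive_tool: Moves the arm, as the interface text tells. Its arguments: {"type":"object","properties":{"steps":{"type":"array"},"newtons":{"type":"number"}},"required":["steps"]}

```bash
mkdir -p pics
cat > h.py <<'E'
import numpy as np, cv2
from rig import r, vision, look_for, trace
def cam(n):
    c=vision.camera(n); c['T']=np.linalg.inv(c['view']); return c
def cloud(c):
    z=c['range_z']; v,u=np.mgrid[0:420,0:560]
    P=np.stack([(u-c['cx'])/c['fx']*z,-(v-c['cy'])/c['fy']*z,-z],-1)
    return P@c['T'][:3,:3].T+c['T'][:3,3]
def pix(c,p):
    q=c['view']@np.r_[p,1]; return (c['cx']+c['fx']*q[0]/-q[2], c['cy']-c['fy']*q[1]/-q[2])
def w(c,at): return (c['T']@np.r_[at,1])[:3]
def save(n,im,s=1,box=None):
    if box: im=im[box[1]:box[3],box[0]:box[2]]
    cv2.imwrite('pics/'+n,cv2.resize(im[...,::-1],None,fx=s,fy=s,interpolation=cv2.INTER_CUBIC))
E
python3 - <<'E'
from h import *
np.set_printoptions(precision=3,suppress=True)
print(r.state())
for n in('top','side'):
    c=cam(n); save(n+'0.png',c['image'],1.42); print(n,c['T'],[c[k] for k in('fx','fy','cx','cy')],[k for k in c])
    for t in ['pack0','lamp','dock','dial','cradle_seat','tape','jar','can']:
        for d in look_for(n,t): 
            p=w(c,d['at']); print(t,round(d['confidence'],2),p,np.round(pix(c,p)))
E
```

```text
{'time_s': 0.0, 'joint_pos': array([-1.211,  0.314, -0.048,  1.21 , -0.   ,  1.571]), 'joint_velocities': array([-0.001,  0.001,  0.   , -0.001, -0.001,  0.   ]), 'effort': array([  0.   , -53.96 ,  33.975,   0.019,  -0.   ,  -0.   ]), 'position': array([ 0.211, -0.561,  0.23 ]), 'ee_rot': array([-3.089, -0.562,  0.001]), 'force': array([-0.212,  0.286,  0.625]), 'ft_torque': array([-0.017,  0.027, -0.019]), 'grip_force': 0.0, 'finger_gap': 0.08523915902024942}
top [[ 0.004  0.997 -0.075  0.444]
 [-1.     0.003 -0.008  0.018]
 [-0.008  0.075  0.997  1.234]
 [ 0.     0.     0.     1.   ]] [463.6550972649128, 463.6550972649128, 278.7841949794024, 200.11840436077378] ['image', 'range_z', 'fx', 'fy', 'cx', 'cy', 'view', 'T']
pack0 0.9 [ 0.261 -0.261  0.029] [391. 307.]
pack0 0.77 [ 0.427 -0.221  0.027] [375. 242.]
pack0 0.74 [0.416 0.105 0.032] [249. 246.]
pack0 0.72 [0.436 0.229 0.029] [201. 238.]
pack0 0.2 [0.618 0.028 0.087] [279. 165.]
lamp 0.61 [0.447 0.393 0.034] [138. 234.]
lamp 0.38 [0.618 0.032 0.083] [277. 165.]
dock 0.67 [0.623 0.031 0.083] [278. 163.]
dial 0.44 [ 0.635 -0.152
[... 249 characters left out ...]
0.688  0.508 -0.518 -0.11 ]
 [-0.725 -0.466  0.507  0.641]
 [ 0.016  0.724  0.689  0.947]
 [ 0.     0.     0.     1.   ]] [445.32182771800177, 445.32182771800177, 279.3466274320593, 220.61302963936407] ['image', 'range_z', 'fx', 'fy', 'cx', 'cy', 'view', 'T']
pack0 0.87 [0.413 0.112 0.026] [283. 279.]
lamp 0.67 [0.435 0.397 0.035] [188. 337.]
dock 0.91 [0.607 0.072 0.058] [246. 226.]
dial 0.58 [ 0.627 -0.155  0.063] [297. 187.]
cradle_seat 0.58 [ 0.47  -0.368  0.01 ] [376. 194.]
cradle_seat 0.24 [0.411 0.109 0.03 ] [284. 278.]
tape 0.84 [0.663 0.385 0.02 ] [142. 282.]
jar 0.76 [0.778 0.126 0.073] [195. 201.]
jar 0.64 [0.41  0.111 0.027] [284. 280.]
can 0.91 [ 0.741 -0.107  0.127] [261. 161.]
```

View pics/top0.png

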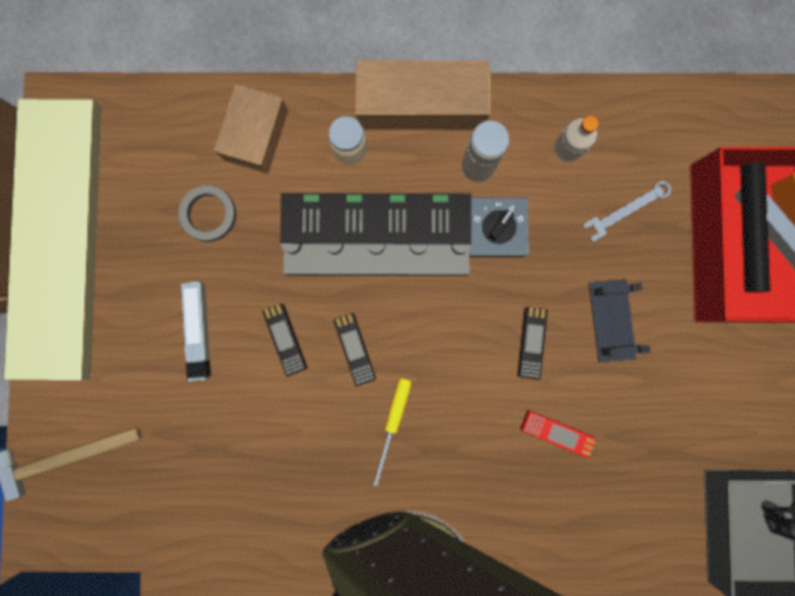

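View pics/side0.png

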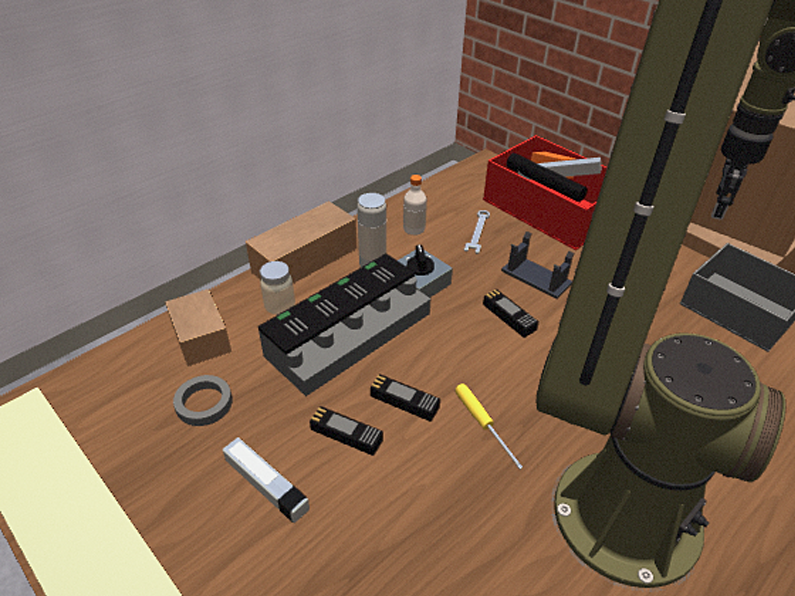

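The pictures show three black packs, in scaled top pixels at (284,340), (354,349) and (533,342), all with contacts towards +x. The red look-alike is at (560,433), the lamp at (195,330), the cradle at (617,320) and the dial at (500,226), standing near 3 dots. The arm may be hiding something at the bottom.

Candidates for a pack:
- The three black slabs: wanted.
- The red slab: excluded.
- The black roof (380,218): not a pack.

Next I measure poses.

```bash
cat >> h.py <<'E'
def rect(P,ctr,zlo,zhi,rad,name=''):
    m=(np.linalg.norm(P[...,:2]-np.array(ctr)[:2],axis=-1)<rad)&(P[...,2]>zlo)&(P[...,2]<zhi)
    mm=m.astype(np.uint8); n,lab=cv2.connectedComponents(mm)
    k=np.argmax(np.bincount(lab.ravel())[1:])+1; m=lab==k
    q=P[m]; (c,s,a)=cv2.minAreaRect((q[:,:2]*1000).astype(np.float32))
    a=np.deg2rad(a)
    if s[0]<s[1]: a+=np.pi/2; s=s[::-1]
    a=(a+np.pi/2)%np.pi-np.pi/2
    # pca alternative
    d=q[:,:2]-q[:,:2].mean(0); e,v=np.linalg.eigh(d.T@d); v=v[:,1]; ap=np.arctan2(v[1],v[0]); ap=(ap+np.pi/2)%np.pi-np.pi/2
    print(name,'rect',np.round(c,1),np.round(s,1),'ang',round(a,3),'pca',np.round(q[:,:2].mean(0)*1000,1),round(ap,3),'z',round(float(np.median(q[:,2]))*1000,1),m.sum())
    return m
E
python3 - <<'E'
from h import *
ps={'A':(.436,.229),'B':(.416,.105),'C':(.427,-.221)}
for n in('top','side'):
    c=cam(n);P=cloud(c);print(n)
    for k,p in ps.items(): rect(P,p,.021,.035,.09,k)
    rect(P,(.442,.393),.028,.042,.12,'lamp')
    rect(P,(.62,.07),.078,.096,.25,'roof')
    rect(P,(.55,.07),.04,.051,.25,'shelf')
    rect(P,(.63,-.15),.043,.054,.1,'box')
    rect(P,(.63,-.15),.057,.066,.05,'skirt')
    rect(P,(.63,-.15),.085,.1,.05,'bar')
    rect(P,(.47,-.37),.004,.018,.13,'foot')
    for y in(.06,.1): rect(P,(.47,-.37),.06,.1,.13,'forks')
    m=(np.linalg.norm(P[...,:2]-[.47,-.37],axis=-1)<.13)&(P[...,2]>.05)&(P[...,2]<.1)
    nn,lab,st,ce=cv2.connectedComponentsWithStats(m.astype(np.uint8))
    for k in range(1,nn):
        if st[k,4]>5: q=P[lab==k]; print('fork',q.mean(0).round(3),q.min(0).round(3),q.max(0).round(3),len(q))
    if n=='top': save('dial0.png',c['image'],6,(325,135,385,185))
    if n=='top': save('cr0.png',c['image'],6,(405,185,475,265))
E
```

```text
top
A rect [432.7 234.1] [129.9  40.1] ang 0.369 pca [432.5 233.7] 0.366 z 27.7 765
B rect [415.7 105.2] [129.5  40.2] ang 0.334 pca [415.5 104.8] 0.334 z 27.4 766
C rect [ 428.4 -221.8] [129.7  40.9] ang -0.111 pca [ 428.  -221.2] -0.117 z 27.3 780
lamp rect [447.9 398.3] [179.8  38.1] ang 0.091 pca [446.9 396.7] 0.086 z 35.5 985
roof rect [641.2  65.2] [337.  104.1] ang -1.569 pca [647.1  64.9] -1.567 z 86.4 4896
shelf rect [584.7  30.9] [405.6 131. ] ang -1.305 pca [585.7  31.4] -1.461 z 44.9 2747
box rect [ 621.6 -133. ] [155.6 139. ] ang 1.565 pca [ 631.1 -149.6] -0.914 z 48.7 1267
skirt rect [ 643.2 -141.8] [60.5 29. ] ang -0.333 pca [ 644.7 -141.7] -0.454 z 60.3 156
bar rect [ 637.2 -156.5] [55.9 15.9] ang -0.585 pca [ 636.6 -156.2] -0.605 z 91.2 146
foot rect [ 470.9 -372.5] [156.6  72.3] ang 0.094 pca [ 470.4 -371.1] 0.1 z 9.0 1219
forks rect [ 418.1 -399.3] [31.  14.1] ang -1.462 pca [ 419.1 -401.6] -1.526 z 75.7 62
forks rect [ 418.1 -399.3] [31.  14.1] ang -1.462 pca [ 419.1 -401.6] -1.526 z 75.7 62
fork [ 0.525 -0.37   0.067] [ 0.515 -0.403  0.051] [ 0.535 -0.333  0.088]
[... 558 characters left out ...]
2  63.3] 1.57 z 44.9 1938
box rect [ 611.5 -143.6] [174.7  88. ] ang -1.26 pca [ 600.6 -135.2] -1.355 z 48.3 445
skirt rect [ 636.8 -159.9] [60.  57.9] ang -0.727 pca [ 634.4 -156.1] 0.638 z 61.1 134
bar rect [ 634.6 -158.1] [58.  16.5] ang -0.602 pca [ 634.6 -157.1] -0.577 z 92.2 69
foot rect [ 473.3 -381.7] [155.4  86.3] ang 0.105 pca [ 467.3 -370.1] 0.097 z 9.8 541
forks rect [ 417.1 -382.3] [70.9 16.6] ang -1.447 pca [ 416.1 -384.5] -1.459 z 70.8 87
forks rect [ 417.1 -382.3] [70.9 16.6] ang -1.447 pca [ 416.1 -384.5] -1.459 z 70.8 87
fork [ 0.525 -0.372  0.067] [ 0.515 -0.405  0.05 ] [ 0.537 -0.336  0.089] 120
fork [ 0.415 -0.382  0.067] [ 0.405 -0.417  0.05 ] [ 0.429 -0.347  0.09 ] 130
```

```bash
cat >> h.py <<'E'
def go(x,y,z,yaw=None):
    """deltas (cm, rad) in tool axes from the present pose, tool down"""
    from scipy.spatial.transform import Rotation as R
    s=r.state(); Rm=R.from_rotvec(s['ee_rot']).as_matrix(); d=Rm.T@(np.array([x,y,z])-s['position'])*100
    cy=np.arctan2(Rm[1,0],Rm[0,0]); t=0 if yaw is None else -((yaw-cy+np.pi)%(2*np.pi)-np.pi)
    print('go',np.round(d,2),'turn',round(t,3),'yaw',round(cy,3),'j',s['joint_pos'].round(2),'pos',s['position'].round(4),'gap',round(s['finger_gap']*1000,1),'F',s['force'].round(1))
E
python3 - <<'E'
from h import *
for n in('top','side'):
    c=cam(n);P=cloud(c)
    for lo,hi,t in((.083,.092,'roof'),(.042,.048,'shelf')):
        for y in (-.06,-.02,.03,.065,.1,.15,.19):
            m=(abs(P[...,1]-y)<.008)&(P[...,2]>lo)&(P[...,2]<hi)&(abs(P[...,0]-.6)<.15); q=P[m][:,0]
            print(n,t,y,q.min().round(4),q.max().round(4),end=' | ')
        m=(P[...,2]>lo)&(P[...,2]<hi)&(abs(P[...,0]-.57)<.1)&(P[...,1]>-.095-.03)&(P[...,1]<.27)
        print('y',P[m][:,1].min(),P[m][:,1].max())
go(.637,-.157,.2,.36)
E
```

```text
top roof -0.06 0.6036 0.6926 | top roof -0.02 0.6036 0.6928 | top roof 0.03 0.6032 0.6921 | top roof 0.065 0.6029 0.6925 | top roof 0.1 0.6032 0.6924 | top roof 0.15 0.6028 0.6924 | top roof 0.19 0.6027 0.6922 | y -0.10304188344584173 0.2331469743166983
top shelf -0.06 0.5524 0.6073 | top shelf -0.02 0.5524 0.5992 | top shelf 0.03 0.5524 0.607 | top shelf 0.065 0.5523 0.5883 | top shelf 0.1 0.5544 0.6068 | top shelf 0.15 0.5544 0.596 | top shelf 0.19 0.5542 0.6065 | y -0.12497341466975415 0.23360680627583466
side roof -0.06 0.6008 0.6913 | side roof -0.02 0.6014 0.6949 | side roof 0.03 0.6032 0.6948 | side roof 0.065 0.6025 0.6926 | side roof 0.1 0.602 0.6965 | side roof 0.15 0.6008 0.6955 | side roof 0.19 0.6 0.6936 | y -0.1086969403145207 0.23014075301540038
side shelf -0.06 0.5529 0.6302 | side shelf -0.02 0.5516 0.5897 | side shelf 0.03 0.5515 0.6243 | side shelf 0.065 0.5506 0.5954 | side shelf 0.1 0.5526 0.6312 | side shelf 0.15 0.553 0.6281 | side shelf 0.19 0.5523 0.6171 | y -0.1242983084822954 0.23091914518562912
go [ 54.09 -22.88   3.13] turn -0.0 yaw 0.36 j [-1.21  0.31 -0.05  1.21  0.    1.57] pos [ 0.2113 -0.5616  0.2313] gap 85.3 F [-0.7 -0.3 -0.2]
```

Call:
drive_tool(steps=[8,0,0,-5,-0.2,8,0,0,-5,-0.4,8,0,0,-5,-0.4])

```text
time_s: 1.48
position: [0.2114, -0.5618, 0.2817]
ee_rot: [2.917, 1.164, 0.0]
force: [-0.1, -0.2, 0.4]
finger_gap: 0.08
grip_force: 0.0
```

```bash
python3 -c "
from h import *
go(.637,-.157,.2,2.54)"
```

```text
go [58.74 -0.07  8.15] turn -1.781 yaw 0.759 j [-1.21  0.3   0.05  1.32  0.    1.17] pos [ 0.2114 -0.5618  0.2817] gap 80.0 F [-0.1 -0.2  0.4]
```

Call:
drive_tool(steps=[5,58.7,0,6,-1.78,5,58.7,0,6,-1.78,5,58.7,0,6,-1.78,5,58.7,0,6,-1.78,5,58.7,0,6,-1.78,5,58.7,0,6,-1.78,5,58.7,0,6,-1.78,5,58.7,0,6,-1.78,5,58.7,0,6,-1.78,5,58.7,0,6,-1.78])

```text
time_s: 2.72
position: [0.6381, -0.1542, 0.2194]
ee_rot: [-0.925, -3.0, -0.001]
force: [0.8, 0.5, -0.8]
finger_gap: 0.0502
grip_force: 0.0
```

Run:
```python
from h import *
go(.636,-.157,.065,2.54)
c=cam('top'); save('top1.png',c['image'],1.42)
for d in look_for('top','pack0'): p=w(c,d['at']); print(round(d['confidence'],2),p.round(3),np.round(pix(c,p)))
```

```text
go [-0.02 -0.34 15.44] turn 0.004 yaw 2.544 j [-0.24  0.43  0.09  1.23  0.    0.36] pos [ 0.6381 -0.1542  0.2194] gap 50.2 F [ 0.8  0.5 -0.8]
0.77 [0.418 0.107 0.031] [248. 245.]
0.7 [0.439 0.233 0.025] [200. 237.]
0.48 [ 0.634 -0.151  0.061] [349. 161.]
```

View pics/top1.png

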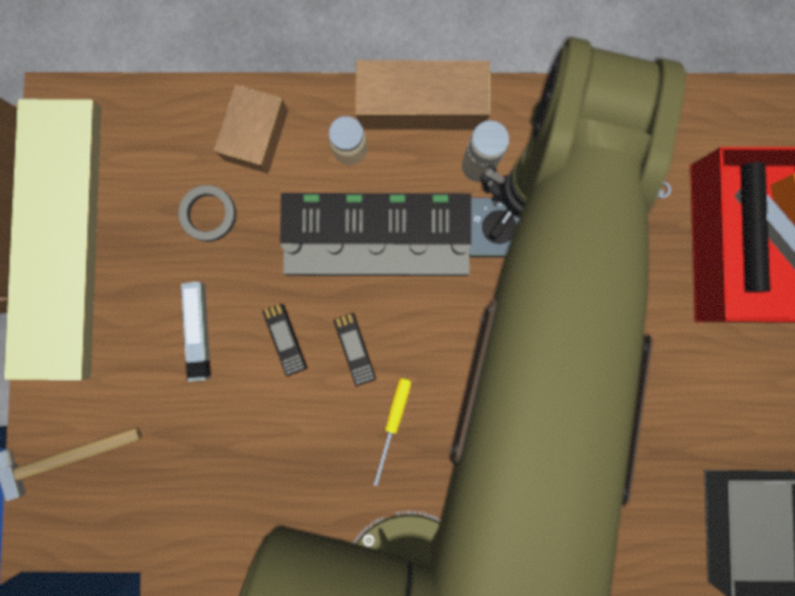

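The area the arm hid at first holds no further pack, so there are three. Now I go down onto the dial bar.

Call:
drive_tool(steps=[5,0,-0.3,6,0,5,0,-0.3,11,0,5,0,-0.3,13.5,0,5,0,-0.3,15,0,5,0,-0.3,15,0,1,0,-0.3,15,0,1,0,-0.3,15,0,1,0,-0.3,15,0,1,0,-0.3,15,0], newtons=40)

```text
time_s: 3.95
position: [0.6375, -0.1584, 0.0734]
ee_rot: [0.929, 2.997, 0.006]
force: [2.2, 4.9, 1.5]
finger_gap: 0.015
grip_force: 43.5
```

Call:
drive_tool(steps=[1,0,0,0,-0.18,1,0,0,0,-0.36,1,0,0,0,-0.54,1,0,0,0,-0.72,1,0,0,0,-0.9,1,0,0,0,-1.08,1,0,0,0,-1.26,1,0,0,0,-1.44,1,0,0,0,-1.62,1,0,0,0,-1.8])

```text
time_s: 5.2
position: [0.6386, -0.1612, 0.0734]
ee_rot: [-1.776, 2.586, -0.01]
force: [6.3, -3.6, -3.5]
finger_gap: 0.0152
grip_force: 42.9
```

Call:
drive_tool(steps=[1,0,0,0,0,1,0,0,0,0,4,0,0,0,0,4,0,0,0,0,4,0,0,0,0,4,0,0,-6,0,4,0,0,-12,0,4,0,0,-15,0,4,0,0,-15,0])

```text
time_s: 6.32
position: [0.6369, -0.1601, 0.2249]
ee_rot: [-1.769, 2.591, -0.007]
force: [-0.2, 0.3, -1.1]
finger_gap: 0.0406
grip_force: 0.0
```

Run:
```python
from h import *
c=cam('side');P=cloud(c); rect(P,(.636,-.157),.085,.1,.05,'bar')
save('d1.png',c['image'],6,(270,160,330,210))
go(.47,-.02,.25,3.2)
```

```text
bar rect [ 637.9 -159.5] [54.3 20.6] ang 1.261 pca [ 635.9 -157.8] 1.181 z 91.7 83
go [-6.99 20.52 -2.8 ] turn 1.14 yaw -1.943 j [-0.25  0.42  0.09  1.23  0.   -1.44] pos [ 0.6357 -0.1598  0.2225] gap 40.3 F [-0.4 -0.3 -0.2]
```

View pics/d1.png

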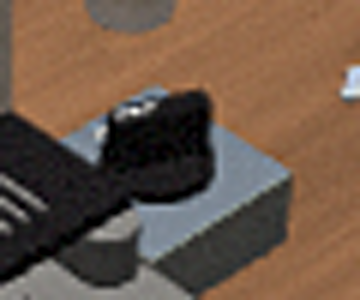

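The dial is at off, with the bar at about 1.2 rad pointing at the empty mark. Now pack A.

Run:
```python
from h import *
go(.4017,.2206,.15,np.pi+.368)
```

```text
go [-26.91  35.66   7.18] turn 0.83 yaw -1.943 j [-0.25  0.42  0.09  1.23  0.   -1.44] pos [ 0.6357 -0.1598  0.2225] gap 40.3 F [-0.4 -0.3 -0.2]
```

Call:
drive_tool(steps=[7,-26.9,35.7,0,0.83,7,-26.9,35.7,0,0.83,7,-26.9,35.7,3,0.83,7,-26.9,35.7,7,0.83,7,-26.9,35.7,7,0.83,7,-26.9,35.7,7,0.83,7,-26.9,35.7,7,0.83,7,-26.9,35.7,7,0.83,7,-26.9,35.7,7,0.83,7,-26.9,35.7,7,0.83])

```text
time_s: 7.62
position: [0.4003, 0.2201, 0.1507]
ee_rot: [0.575, -3.087, 0.001]
force: [-0.2, -0.1, 0.1]
finger_gap: 0.07
grip_force: 0.0
```

Run:
```python
from h import *
c=cam('side');P=cloud(c); rect(P,(.432,.232),.021,.035,.09,'A')
go(.4017,.2206,.003,np.pi+.368)
```

```text
A rect [432.2 230.4] [130.2  43. ] ang 0.379 pca [429.9 231.6] 0.371 z 27.8 717
go [-0.12  0.03 14.79] turn -0.001 yaw -2.774 j [ 0.5   0.1  -0.5   0.97 -0.    0.14] pos [0.4007 0.22   0.1509] gap 70.2 F [0.5 0.7 0. ]
```

Call:
drive_tool(steps=[7,-0.1,0,6,0,7,-0.1,0,11,0,7,-0.1,0,13.5,0,7,-0.1,0,14.8,0,7,-0.1,0,14.8,0,3,-0.1,0,14.8,0,3,-0.1,0,14.8,0,3,-0.1,0,14.8,0,3,-0.1,0,14.8,0], newtons=70)

```text
time_s: 8.8
position: [0.4029, 0.2215, 0.0049]
ee_rot: [-0.574, 3.086, 0.0]
force: [-0.3, -1.6, 5.6]
finger_gap: 0.0387
grip_force: 71.1
```

Call:
drive_tool(steps=[3,0,0,-2,0,3,0,0,-6,0,3,0,0,-10,0,3,0,0,-10,0])

```text
time_s: 9.3
position: [0.4038, 0.2225, 0.1066]
ee_rot: [-0.574, 3.082, 0.003]
force: [0.4, -0.2, -3.9]
finger_gap: 0.0385
grip_force: 71.6
```

```bash
cat >> h.py <<'E'
def held(zl,zh,ctr,rad=.1):
    for n in('top','side'):
        c=cam(n);P=cloud(c); rect(P,ctr,zl,zh,rad,n)
E
python3 - <<'E'
from h import *
held(.1,.14,(.432,.232),.09)
c=cam('side'); save('a1.png',c['image'],4,(150,180,330,330))
go(.46,.1785,.103,np.pi)
E
```

```text
top rect [455.8 244.7] [81.5 41.2] ang 0.357 pca [464.  243.9] 0.581 z 129.0 494
side rect [429.3 238. ] [130.5  56.6] ang 0.389 pca [426.9 236.9] 0.369 z 126.4 769
go [-4.03 -6.08 -0.06] turn 0.368 yaw -2.773 j [ 0.5   0.15 -0.57  0.85  0.    0.14] pos [0.4006 0.2207 0.1024] gap 38.7 F [-0.4  0.3 -4.1]
```

View pics/a1.png

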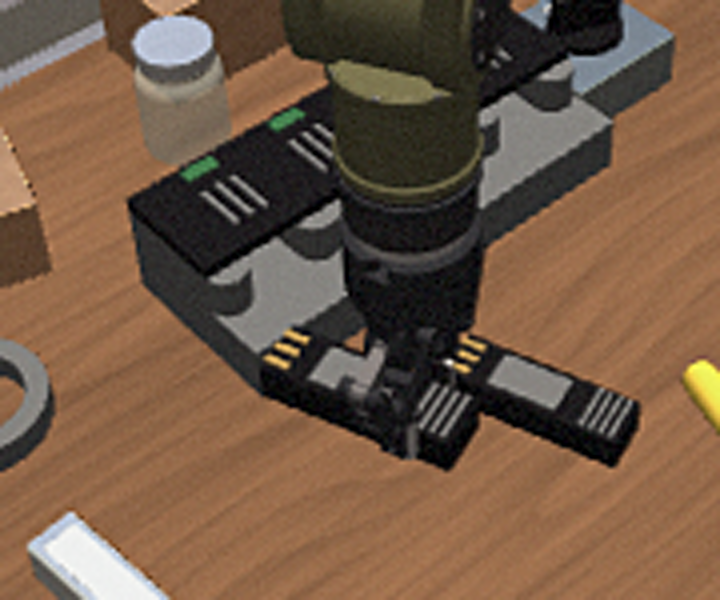

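Pack A is held level with its contacts forward. Staging it before bay 0.

Call:
drive_tool(steps=[3,-4,-6.1,0,0.1,3,-4,-6.1,0,0.25,3,-4,-6.1,0,0.368,3,-4,-6.1,0,0.368,3,-4,-6.1,0,0.368])

```text
time_s: 10.07
position: [0.4598, 0.1784, 0.1023]
ee_rot: [0.004, -3.14, 0.001]
force: [-0.3, -0.8, -3.3]
finger_gap: 0.0386
grip_force: 72.2
```

```bash
cat >> h.py <<'E'
def nose(y0,zt,x0=.46):
    """edges of the held pack's front part: rows of the top surface ahead of the gripper"""
    for n in('top','side'):
        c=cam(n);P=cloud(c); m=(abs(P[...,1]-y0)<.04)&(abs(P[...,2]-zt)<.008)&(P[...,0]>x0+.02)&(P[...,0]<x0+.15)
        nn,lab=cv2.connectedComponents(m.astype(np.uint8)); k=np.argmax(np.bincount(lab.ravel())[1:])+1; q=P[lab==k]
        A=np.c_[q,np.ones(len(q))]; pl=np.linalg.lstsq(A[:,[0,1,3]],q[:,2],rcond=None)[0]
        (ct,s,a)=cv2.minAreaRect((q[:,:2]*1000).astype(np.float32))
        print(n,'x max',q[:,0].max().round(4),'y',q[:,1].min().round(4),q[:,1].max().round(4),'rect',np.round(ct,1),np.round(s,1),round(a,2),'z med',np.median(q[:,2]).round(4),'slope',pl[:2].round(3),len(q))
E
python3 - <<'E'
from h import *
nose(.1785,.127)
go(.46,.1785,.05,np.pi)
E
```

```text
top x max 0.5546 y 0.1603 0.2003 rect [518.3 180.5] [73.  39.2] 0.9 z med 0.1245 slope [-0.013  0.007] 412
side x max 0.5579 y 0.1577 0.1969 rect [545.8 177.6] [28.4 40.1] 15.56 z med 0.1248 slope [-0.04   0.015] 104
go [ 0.02 -0.01  5.28] turn 0.002 yaw -3.14 j [ 0.37  0.21 -0.49  0.87  0.    0.37] pos [0.4602 0.1787 0.1028] gap 38.5 F [ 0.1 -0.1 -4.6]
```

Call:
drive_tool(steps=[3,0,-0.13,3,0,3,0,-0.13,5,0,3,0,-0.13,5,0,3,-2,-0.13,5,0,3,-3.5,-0.13,5,0,3,-4.5,-0.13,5,0,3,-5.5,-0.13,5,0,3,-6.5,-0.13,5,0,3,-6.5,-0.13,5,0])

```text
time_s: 11.3
position: [0.5266, 0.1774, 0.0533]
ee_rot: [0.0, 3.141, 0.0]
force: [-0.0, 0.5, -4.0]
finger_gap: 0.0389
grip_force: 72.4
```

Call:
drive_tool(steps=[3,-1,0,0,0,3,-2,0,0,0,3,-3,0,0,0,3,-3.6,0,0,0,3,-3.6,0,0,0])

```text
time_s: 11.92
position: [0.5622, 0.1773, 0.0532]
ee_rot: [0.0, 3.142, 0.0]
force: [-0.6, -1.0, -3.6]
finger_gap: 0.0383
grip_force: 72.4
```

Run:
```python
from h import *
nose(.1785,.073,.5)
go(.566,.1775,.052,np.pi)
```

```text
top x max 0.6035 y 0.1401 0.1654 rect [595.9 152.7] [26.2 14.2] 85.53 z med 0.0757 slope [ 0.055 -0.23 ] 49
side x max 0.5971 y 0.1418 0.2097 rect [555.8 167.9] [57.7 78.6] 25.67 z med 0.0755 slope [ 0.017 -0.024] 277
go [-0.46  0.03  0.11] turn 0.0 yaw -3.141 j [ 0.31  0.42 -0.32  0.83  0.    0.31] pos [0.5614 0.1772 0.0531] gap 38.6 F [ 0.5 -0.4 -4.3]
```

Call:
drive_tool(steps=[3,-0.2,0,0,0,3,-0.3,0,0,0,3,-0.4,0,0,0,3,-0.4,0,0,0])

```text
time_s: 12.52
position: [0.5658, 0.1774, 0.0534]
ee_rot: [-0.0, 3.141, 0.0]
force: [-0.9, 0.8, -4.0]
finger_gap: 0.0387
grip_force: 72.4
```

Call:
drive_tool(steps=[3,-0.1,0,0,0,3,-0.2,0,0,0,3,-0.3,0,0,0,3,-0.3,0,0,0])

```text
time_s: 13.02
position: [0.5661, 0.1772, 0.0527]
ee_rot: [0.001, -3.137, 0.0]
force: [-8.4, -1.2, 1.0]
finger_gap: 0.0388
grip_force: 73.0
```

Call:
drive_tool(steps=[3,0,0,0.1,0,3,0,0,0.25,0,3,-0.2,0,0.25,0,3,-0.2,0,0.25,0])

```text
time_s: 13.52
position: [0.5662, 0.1771, 0.0499]
ee_rot: [0.002, -3.134, 0.0]
force: [-13.9, -0.6, 4.1]
finger_gap: 0.0388
grip_force: 73.3
```

Call:
drive_tool(steps=[5.2,0,0,0,0,5.2,0,0,0,0,5.2,0,0,0,0,5.2,0,0,-3,0,5.2,0,0,-9,0,5.2,3,0,-12,0,5.2,8,0,-12,0,5.2,8,0,-12,0])

```text
time_s: 14.52
position: [0.4877, 0.1769, 0.1711]
ee_rot: [0.002, -3.14, 0.001]
force: [0.6, 0.6, -0.6]
finger_gap: 0.0521
grip_force: 0.0
```

Run:
```python
from h import *
c=cam('top');P=cloud(c)
for y in(.1785,):
    m=(abs(P[...,1]-y)<.015)&(P[...,2]>.068)&(P[...,2]<.08)&(P[...,0]<.6)&(P[...,0]>.5); q=P[m]; print('pack rear x',q[:,0].min(),'y',q[:,1].min(),q[:,1].max(),'z',np.median(q[:,2]))
rect(P,(.416,.104),.021,.035,.09,'B')
rect(P,(.43,-.222),.021,.035,.09,'C')
g=.033; th=.334
go(.4157-g*np.cos(th),.1035-g*np.sin(th),.15,np.pi+th)
```

```text
pack rear x 0.533765191936601 y 0.1635373582474946 0.19345457491775278 z 0.07260163805974917
B rect [415.7 105.1] [129.7  40.4] ang 0.334 pca [415.7 104.8] 0.334 z 27.3 766
C rect [ 428.4 -221.9] [129.7  40.9] ang -0.117 pca [ 428.3 -221.3] -0.113 z 27.2 774
go [10.55 -8.45  2.12] turn -0.333 yaw -3.141 j [ 0.35  0.2  -0.34  1.03 -0.    0.35] pos [0.4899 0.1773 0.1713] gap 52.3 F [ 0.   0.2 -0.8]
```

Call:
drive_tool(steps=[7,10.5,-8.4,2,-0.15,7,10.5,-8.4,2,-0.333,7,10.5,-8.4,2,-0.333,7,10.5,-8.4,2,-0.333,7,10.5,-8.4,8,-0.333,7,10.5,-8.4,13,-0.333,7,10.5,-8.4,15.5,-0.333,7,10.5,-8.4,16.8,-0.333,7,10.5,-8.4,16.8,-0.333])

```text
time_s: 15.7
position: [0.3868, 0.0938, 0.0026]
ee_rot: [0.521, -3.098, -0.0]
force: [0.2, 1.0, 0.4]
finger_gap: 0.0698
grip_force: 0.0
```

Call:
drive_tool(steps=[3,0,0,0,0,3,0,0,0,0,3,0,0,0,0,3,0,0,0,0,3,0,0,-3,0,3,0,0,-7,0,3,0,0,-10,0,3,0,0,-10,0])

```text
time_s: 16.7
position: [0.3878, 0.0938, 0.105]
ee_rot: [-0.52, 3.093, 0.001]
force: [1.3, -0.6, -4.1]
finger_gap: 0.0387
grip_force: 72.0
```

Run:
```python
from h import *
held(.1,.14,(.416,.104),.09)
go(.46,.1005,.1026,np.pi)
```

```text
top rect [455.9 119.8] [45.4 40.1] ang 0.333 pca [456.7 119.6] 0.003 z 128.1 314
side rect [413.4 105.9] [130.4  60.8] ang 0.33 pca [410.6 109.3] 0.335 z 125.7 725
go [-7.28 -1.75 -0.02] turn 0.333 yaw -2.808 j [ 0.24  0.03 -0.7   0.84  0.   -0.1 ] pos [0.3855 0.0932 0.1024] gap 38.9 F [-0.1 -0.6 -3.5]
```

Call:
drive_tool(steps=[3,-3,-0.8,0,0.12,3,-7.3,-1.75,0,0.25,3,-7.3,-1.75,0,0.333,3,-7.3,-1.75,0,0.333,3,-7.3,-1.75,0,0.333])

```text
time_s: 17.42
position: [0.459, 0.1004, 0.1016]
ee_rot: [0.003, -3.139, 0.001]
force: [-0.3, 0.4, -3.7]
finger_gap: 0.0388
grip_force: 71.7
```

Run:
```python
from h import *
nose(.101,.127)
go(.46,.1005,.0526,np.pi)
```

```text
top x max 0.5522 y 0.0822 0.0892 rect [545.3  84.9] [15.6  5.3] 17.96 z med 0.1241 slope [-0.185  0.716] 13
side x max 0.555 y 0.0764 0.12 rect [541.   98.4] [27.6 44.2] 2.12 z med 0.125 slope [-0.042 -0.039] 104
go [-0.05  0.    4.97] turn 0.001 yaw -3.14 j [ 0.22  0.17 -0.54  0.86  0.    0.21] pos [0.4596 0.1005 0.1023] gap 39.1 F [-0.2 -0.2 -3.6]
```

Call:
drive_tool(steps=[3,0,0.07,3,0,3,0,0.07,4.9,0,3,0,0.07,4.9,0,3,-2,0.07,4.9,0,3,-3.5,0.07,4.9,0,3,-4.5,0.07,4.9,0,3,-5.5,0.07,4.9,0,3,-6.5,0.07,4.9,0,3,-6.5,0.07,4.9,0])

```text
time_s: 18.65
position: [0.5212, 0.1008, 0.0516]
ee_rot: [0.001, -3.133, 0.002]
force: [-1.8, -0.8, -7.2]
finger_gap: 0.0384
grip_force: 71.8
```

Call:
drive_tool(steps=[3,-1,0,0,0,3,-2,0,0,0,3,-3,0,0,0,3,-3.8,0,0,0,3,-4,0,0,0,3,-4,0,0,0])

```text
time_s: 19.4
position: [0.5659, 0.1013, 0.0536]
ee_rot: [-0.0, 3.141, -0.0]
force: [-1.0, -0.0, -14.8]
finger_gap: 0.0384
grip_force: 71.9
```

Call:
drive_tool(steps=[3,-0.1,0,0,0,3,-0.2,0,0,0,3,-0.3,0,0,0,3,-0.3,0,0,0])

```text
time_s: 19.9
position: [0.5676, 0.1013, 0.0535]
ee_rot: [0.0, -3.14, 0.0]
force: [-5.3, 0.7, -13.6]
finger_gap: 0.0383
grip_force: 72.1
```

Call:
drive_tool(steps=[3,0,0,0.1,0,3,0,0,0.25,0,3,-0.2,0,0.25,0,3,-0.3,0,0.25,0,3,-0.3,0,0.25,0])

```text
time_s: 20.52
position: [0.5696, 0.1015, 0.0522]
ee_rot: [0.001, -3.139, -0.001]
force: [-14.0, -0.6, 3.3]
finger_gap: 0.0387
grip_force: 74.2
```

Call:
drive_tool(steps=[5.2,0,0,0,0,5.2,0,0,0,0,5.2,0,0,0,0,5.2,0,0,-3,0,5.2,0,0,-9,0,5.2,3,0,-12,0,5.2,8,0,-12,0,5.2,8,0,-12,0])

```text
time_s: 21.52
position: [0.4887, 0.1011, 0.1718]
ee_rot: [0.001, -3.141, 0.0]
force: [0.4, -0.2, -0.3]
finger_gap: 0.0522
grip_force: 0.0
```

```bash
cat >> h.py <<'E'
def bays(n='top'):
    c=cam(n);P=cloud(c)
    for y in(.1775,.1015,.0255,-.0505):
        m=(abs(P[...,1]-y)<.03)&(P[...,2]>.068)&(P[...,2]<.08)&(P[...,0]<.575)&(P[...,0]>.5); q=P[m]
        if len(q)>20: print(n,'bay y',y,'rear x',q[:,0].min().round(4),'y',q[:,1].min().round(4),q[:,1].max().round(4),'z',np.median(q[:,2]).round(4))
    return c,P
E
python3 - <<'E'
from h import *
bays('top'); c,P=bays('side')
rect(P,(.43,-.222),.021,.035,.09,'C')
g=.033; th=-.115
go(.4284-g*np.cos(th),-.223-g*np.sin(th),.15,np.pi+th)
E
```

```text
side bay y 0.1775 rear x 0.5305 y 0.1549 0.1975 z 0.0725
side bay y 0.1015 rear x 0.5308 y 0.0807 0.122 z 0.0727
C rect [ 429.1 -223.4] [131.6  45. ] ang -0.138 pca [ 425.8 -222.2] -0.115 z 27.9 440
go [  9.68 -32.07   2.17] turn 0.115 yaw -3.141 j [ 0.2   0.16 -0.38  1.03 -0.    0.2 ] pos [0.4923 0.1015 0.172 ] gap 52.4 F [ 0.1  0.4 -0.4]
```

Packs A and B stand equally deep. Now pack C.

Call:
drive_tool(steps=[7,9.7,-32,2,0.115,7,9.7,-32,2,0.115,7,9.7,-32,2,0.115,7,9.7,-32,2,0.115,7,9.7,-32,2,0.115,7,9.7,-32,2,0.115,7,9.7,-32,2,0.115,7,9.7,-32,8,0.115,7,9.7,-32,8,0.115])

```text
time_s: 22.75
position: [0.3922, -0.2164, 0.0884]
ee_rot: [-0.178, -3.13, -0.005]
force: [-0.8, -0.1, 0.3]
finger_gap: 0.0702
grip_force: 0.0
```

Run:
```python
from h import *
c=cam('side');P=cloud(c); rect(P,(.43,-.222),.021,.035,.09,'C')
g=.033; th=-.115
go(.4284-g*np.cos(th),-.223-g*np.sin(th),.003,np.pi+th)
```

```text
C rect [ 428.7 -224.6] [132.7  42.2] ang -0.114 pca [ 425.4 -222.1] -0.112 z 27.8 432
go [-0.24 -0.19  8.74] turn 0.001 yaw 3.028 j [-0.5   0.15 -0.6   0.82  0.   -0.39] pos [ 0.3937 -0.2173  0.0904] gap 70.1 F [ 1.3  0.4 -0.1]
```

Call:
drive_tool(steps=[7,-0.1,-0.1,4,0,7,-0.1,-0.1,7,0,7,-0.1,-0.1,8.6,0,7,-0.1,-0.1,8.7,0,3,-0.1,-0.1,8.7,0,3,-0.1,-0.1,8.7,0,3,-0.1,-0.1,8.7,0,3,-0.1,-0.1,8.7,0])

```text
time_s: 23.8
position: [0.397, -0.2206, 0.0061]
ee_rot: [0.18, 3.133, -0.002]
force: [-0.8, 1.3, 7.5]
finger_gap: 0.0386
grip_force: 70.9
```

Call:
drive_tool(steps=[3,0,0,-2,0,3,0,0,-6,0,3,0,0,-10,0,3,0,0,-10,0,3,0,0,-10,0])

```text
time_s: 24.42
position: [0.395, -0.2195, 0.1039]
ee_rot: [-0.18, -3.136, -0.0]
force: [-0.3, -0.2, -3.1]
finger_gap: 0.0385
grip_force: 71.4
```

Run:
```python
from h import *
held(.1,.14,(.428,-.222),.09)
go(.46,-.0507,.1026,np.pi)
```

```text
top rect [ 448.9 -223.8] [84.5 42.1] ang -0.105 pca [ 454.5 -220.4] -0.298 z 124.4 557
side rect [ 426.6 -221.5] [132.1  67.4] ang -0.082 pca [ 414.9 -214.5] -0.051 z 122.9 527
go [-4.61 17.48  0.04] turn -0.115 yaw 3.027 j [-0.51  0.14 -0.58  0.85 -0.   -0.39] pos [ 0.3942 -0.2191  0.103 ] gap 38.6 F [-0.4 -0.2 -2.7]
```

Call:
drive_tool(steps=[3,-4.6,17.5,0,-0.05,3,-4.6,17.5,0,-0.115,3,-4.6,17.5,0,-0.115,3,-4.6,17.5,0,-0.115,3,-4.6,17.5,0,-0.115,3,-4.6,17.5,0,-0.115])

```text
time_s: 25.28
position: [0.4602, -0.0522, 0.1036]
ee_rot: [-0.002, -3.14, 0.0]
force: [0.4, -0.4, -3.4]
finger_gap: 0.0387
grip_force: 72.1
```

Run:
```python
from h import *
nose(-.05,.125)
go(.46,-.0507,.0526,np.pi)
c=cam('side'); save('c1.png',c['image'],4,(240,120,400,270))
```

```text
top x max 0.5557 y -0.0701 -0.0599 rect [553.5 -64.8] [10.   5.7] 83.2 z med 0.1244 slope [-0.822  0.322] 11
side x max 0.559 y -0.0739 -0.0316 rect [529.1 -52.2] [40.2 59.9] 84.97 z med 0.1244 slope [ 0.001 -0.071] 125
go [0.06 0.16 5.14] turn -0.002 yaw 3.14 j [-0.11  0.16 -0.56  0.86 -0.   -0.11] pos [ 0.4606 -0.0523  0.104 ] gap 38.6 F [-1.  -0.3 -3.2]
```

View pics/c1.png

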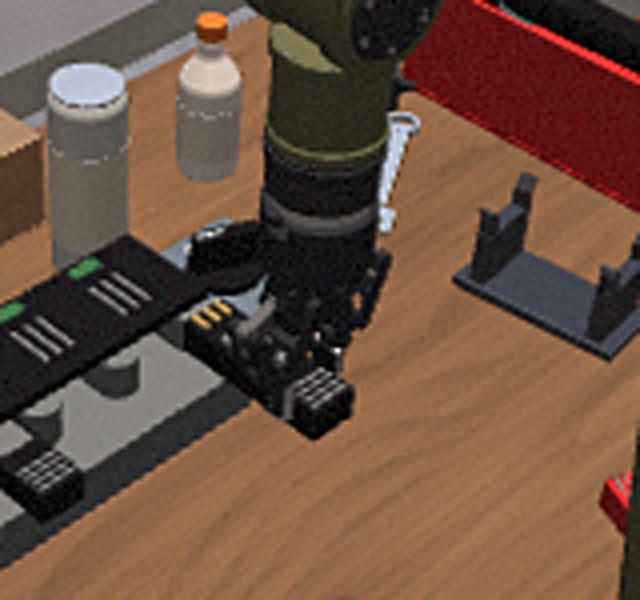

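Call:
drive_tool(steps=[3,0,0.13,3,0,3,0,0.13,4.9,0,3,0,0.13,4.9,0,3,-2,0.13,4.9,0,3,-3.5,0.13,4.9,0,3,-4.5,0.13,4.9,0,3,-5.5,0.13,4.9,0,3,-6.5,0.13,4.9,0,3,-6.5,0.13,4.9,0])

```text
time_s: 26.55
position: [0.527, -0.0499, 0.055]
ee_rot: [-0.0, 3.141, -0.0]
force: [3.2, -0.3, -9.4]
finger_gap: 0.0387
grip_force: 71.5
```

Call:
drive_tool(steps=[3,-1,0,0,0,3,-2,0,0,0,3,-3,0,0,0,3,-3.6,0,0,0,3,-3.8,0,0,0,3,-3.8,0,0,0])

```text
time_s: 27.3
position: [0.5642, -0.05, 0.0551]
ee_rot: [0.0, -3.142, 0.0]
force: [-1.5, -0.9, -9.2]
finger_gap: 0.0382
grip_force: 71.5
```

Call:
drive_tool(steps=[3,0,0,0.1,0,3,-0.1,0,0.2,0,3,-0.2,0,0.25,0,3,-0.3,0,0.25,0,3,-0.3,0,0.25,0])

```text
time_s: 27.92
position: [0.5658, -0.0499, 0.0531]
ee_rot: [0.0, -3.14, 0.0]
force: [-7.8, -0.8, -0.2]
finger_gap: 0.0383
grip_force: 72.5
```

Call:
drive_tool(steps=[3,-0.1,0,0,0,3,-0.2,0,0,0,3,-0.2,0,0,0])

```text
time_s: 28.3
position: [0.5657, -0.0499, 0.0528]
ee_rot: [0.0, -3.136, 0.0]
force: [-13.7, -0.8, 3.6]
finger_gap: 0.039
grip_force: 73.0
```

Call:
drive_tool(steps=[5.2,0,0,0,0,5.2,0,0,0,0,5.2,0,0,0,0,5.2,0,0,-3,0,5.2,0,0,-9,0,5.2,3,0,-15,0,5.2,8,0,-15,0,5.2,8,0,-15,0])

```text
time_s: 29.3
position: [0.4868, -0.0498, 0.2039]
ee_rot: [0.0, 3.141, -0.0]
force: [1.1, 0.3, -0.4]
finger_gap: 0.0521
grip_force: 0.0
```

Run:
```python
from h import *
bays('side')
c=cam('top');P=cloud(c); rect(P,(.447,.397),.028,.042,.12,'lamp')
go(.4475,.3965,.2,np.pi+.089)
```

```text
side bay y 0.1775 rear x 0.5312 y 0.1555 0.1972 z 0.0725
side bay y 0.1015 rear x 0.5313 y 0.0802 0.121 z 0.0728
side bay y -0.0505 rear x 0.5303 y -0.0725 -0.029 z 0.073
lamp rect [447.8 398.1] [179.9  38.7] ang 0.079 pca [446.8 396.7] 0.087 z 35.4 985
go [ 4.22 44.64  0.33] turn -0.089 yaw -3.141 j [-0.1   0.12 -0.35  1.09  0.   -0.1 ] pos [ 0.4897 -0.0499  0.2034] gap 52.0 F [1.1 0.8 0.5]
```

All three packs are home. Now the lamp.

Call:
drive_tool(steps=[7,4.2,44.6,0,-0.089,7,4.2,44.6,0,-0.089,7,4.2,44.6,0,-0.089,7,4.2,44.6,0,-0.089,7,4.2,44.6,0,-0.089,7,4.2,44.6,0,-0.089,7,4.2,44.6,0,-0.089,7,4.2,44.6,0,-0.089,7,4.2,44.6,6,-0.089,7,4.2,44.6,10,-0.089])

```text
time_s: 30.65
position: [0.4471, 0.3957, 0.1001]
ee_rot: [0.14, -3.138, 0.002]
force: [0.0, 0.7, -0.0]
finger_gap: 0.0702
grip_force: 0.0
```

Run:
```python
from h import *
c=cam('side');P=cloud(c); rect(P,(.447,.397),.028,.042,.12,'lamp')
go(.4475,.3965,.008,np.pi+.089)
```

```text
lamp rect [437.4 394. ] [164.   37.3] ang 0.092 pca [426.3 393. ] 0.055 z 35.6 891
go [-0.38  0.35  8.69] turn -0.0 yaw -3.053 j [ 0.72  0.4  -0.25  0.93 -0.    0.64] pos [0.4446 0.3932 0.095 ] gap 70.3 F [-1.5 -1.2 -4. ]
```

Call:
drive_tool(steps=[7,-0.2,0.1,4,0,7,-0.2,0.1,7,0,7,-0.2,0.1,8.7,0,7,-0.2,0.1,8.7,0,3,-0.2,0.1,8.7,0,3,-0.2,0.1,8.7,0,3,-0.2,0.1,8.7,0,3,-0.2,0.1,8.7,0])

```text
time_s: 31.7
position: [0.4501, 0.3981, 0.0176]
ee_rot: [-0.14, 3.136, 0.002]
force: [0.3, -0.7, 6.5]
finger_gap: 0.0345
grip_force: 71.4
```

Call:
drive_tool(steps=[3,0,0,-2,0,3,0,0,-6,0,3,0,0,-12,0,3,0,0,-15,0,3,0,0,-15,0,3,0,0,-15,0])

```text
time_s: 32.45
position: [0.4482, 0.3966, 0.1644]
ee_rot: [0.14, -3.137, 0.002]
force: [-0.1, -0.9, -3.5]
finger_gap: 0.0346
grip_force: 70.6
```

Run:
```python
from h import *
held(.15,.2,(.447,.397),.12)
go(.471,-.376,.16,np.pi+.1)
```

```text
top rect [397.5 393.7] [81.1 41.2] ang 0.023 pca [394.4 389.2] 0.032 z 181.9 667
side rect [416.1 387.8] [121.7  61.9] ang 0.242 pca [404.6 394.3] 0.047 z 181.4 1156
go [  4.57 -77.12   0.54] turn -0.011 yaw -3.052 j [ 0.72  0.35 -0.16  1.07 -0.    0.64] pos [0.4478 0.3963 0.1636] gap 34.8 F [-0.1  0.8 -2.9]
```

Call:
drive_tool(steps=[3,2.5,-39,0,-0.011,3,2.5,-39,0,-0.011,3,2.5,-39,0,-0.011,3,2.5,-39,0,-0.011,3,2.5,-39,0,-0.011,3,2.5,-39,0,-0.011,3,2.5,-39,0,-0.011,3,2.5,-39,0,-0.011,3,2.5,-39,0,-0.011,3,2.5,-39,0,-0.011])

```text
time_s: 33.8
position: [0.4587, 0.0079, 0.1655]
ee_rot: [0.161, -3.137, -0.001]
force: [-0.0, 0.1, -2.7]
finger_gap: 0.0342
grip_force: 71.3
```

Run:
```python
from h import *
go(.471,-.376,.16,np.pi+.1)
```

```text
go [  2.71 -38.32   0.54] turn 0.002 yaw -3.039 j [ 0.02  0.09 -0.48  1.    0.   -0.09] pos [0.4587 0.0079 0.1655] gap 34.2 F [-0.   0.1 -2.7]
```

Call:
drive_tool(steps=[3,2.7,-38.3,0,0,3,2.7,-38.3,0,0,3,2.7,-38.3,0,0,3,2.7,-38.3,0,0,3,2.7,-38.3,0,0,3,2.7,-38.3,0,0,3,2.7,-38.3,0,0,3,2.7,-38.3,0,0,3,2.7,-38.3,0,0,3,2.7,-38.3,0,0])

```text
time_s: 35.05
position: [0.4706, -0.3756, 0.1659]
ee_rot: [0.161, -3.137, -0.001]
force: [0.6, 0.0, -3.0]
finger_gap: 0.0346
grip_force: 71.9
```

```bash
python3 - <<'E'
from h import *
for n in('top','side'):
    c=cam(n);P=cloud(c)
    for lo,hi,rad,t in((.172,.195,.12,'lamp'),(.004,.018,.13,'foot')): rect(P,(.471,-.374),lo,hi,rad,n+t)
    save('l_%s.png'%n,c['image'],4,(385,175,505,275) if n=='top' else (300,100,450,240))
go(.471,-.376,.078,np.pi+.1)
E
python3 -c "
import cv2,numpy as np
a=cv2.imread('pics/l_top.png');b=cv2.imread('pics/l_side.png')
b=cv2.resize(b,(400,373));a=cv2.resize(a,(400,333));a=np.vstack([a,np.zeros((40,400,3),np.uint8)]);cv2.imwrite('pics/l2.png',np.hstack([a,b]))"
```

```text
toplamp rect [ 416.3 -377.9] [76.5 37.5] ang 0.096 pca [ 413.9 -375.8] 0.175 z 182.9 548
topfoot rect [ 468.8 -369.4] [152.5  70.5] ang 0.094 pca [ 470.1 -367.8] 0.088 z 8.8 1109
sidelamp rect [ 505.8 -365.8] [105.1  40.9] ang -0.062 pca [ 509.3 -360.2] -0.128 z 183.6 244
sidefoot rect [ 489.  -379.7] [118.4  86.1] ang 0.133 pca [ 485.9 -368.4] 0.068 z 10.0 391
go [-0.04  0.    8.8 ] turn 0.002 yaw -3.04 j [-0.67  0.35 -0.15  1.07  0.   -0.78] pos [ 0.4706 -0.3761  0.166 ] gap 34.1 F [ 0.5 -0.1 -2.4]
```

View pics/l2.png

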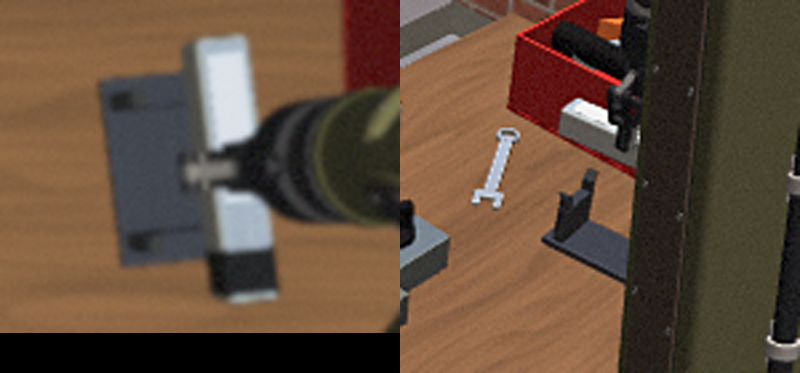

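Call:
drive_tool(steps=[3,0,0,3,0,3,0,0,5.5,0,3,0,0,6.3,0,3,0,0,7,0,3,0,0,7.6,0,3,0,0,8.2,0,3,0,0,8.2,0])

```text
time_s: 36.02
position: [0.4701, -0.3771, 0.0836]
ee_rot: [0.157, -3.137, -0.0]
force: [-0.2, 0.4, -3.9]
finger_gap: 0.034
grip_force: 71.8
```

Low force, so it is between the cheeks. Settling and releasing.

Call:
drive_tool(steps=[3,0,0,0.2,0,3,0,0,0.4,0,3,0,0,0.5,0,3,0,0,0.5,0])

```text
time_s: 36.52
position: [0.4702, -0.3772, 0.0787]
ee_rot: [0.157, -3.138, -0.0]
force: [-0.4, -0.1, -2.6]
finger_gap: 0.0345
grip_force: 71.8
```

Call:
drive_tool(steps=[5.5,0,0,0,0,5.5,0,0,0,0,5.5,0,0,0,0,5.5,0,0,-3,0,5.5,0,0,-8,0,5.5,0,0,-14,0,5.5,0,0,-16,0,5.5,0,0,-16,0])

```text
time_s: 37.52
position: [0.4713, -0.3781, 0.241]
ee_rot: [-0.157, 3.134, -0.005]
force: [0.4, -0.0, -0.0]
finger_gap: 0.055
grip_force: 0.0
```

Run:
```python
from h import *
go(.636,-.158,.22,1.2+np.pi)
```

```text
go [-18.58  20.26   2.09] turn -1.1 yaw -3.041 j [-0.68  0.31 -0.02  1.23 -0.   -0.78] pos [ 0.4713 -0.3781  0.241 ] gap 55.0 F [ 0.4 -0.  -0. ]
```

Call:
drive_tool(steps=[5,-18.6,20.3,1,-1.1,5,-18.6,20.3,1,-1.1,5,-18.6,20.3,1,-1.1,5,-18.6,20.3,1,-1.1,5,-18.6,20.3,1,-1.1,5,-18.6,20.3,1,-1.1,5,-18.6,20.3,1,-1.1,5,-18.6,20.3,1,-1.1,5,-18.6,20.3,1,-1.1])

```text
time_s: 38.65
position: [0.6346, -0.1571, 0.2284]
ee_rot: [1.771, -2.594, -0.001]
force: [0.4, -0.3, 0.2]
finger_gap: 0.0503
grip_force: 0.0
```

Run:
```python
from h import *
bays('top');c,P=bays('side')
rect(P,(.471,-.376),.088,.105,.12,'lamp')
rect(P,(.636,-.157),.085,.1,.05,'bar')
save('s2.png',c['image'],2.4,(180,120,500,360))
go(.637,-.158,.071,1.2+np.pi)
```

```text
top bay y 0.1775 rear x 0.5338 y 0.16 0.1991 z 0.0727
top bay y 0.1015 rear x 0.5321 y 0.0846 0.123 z 0.0728
top bay y -0.0505 rear x 0.5324 y -0.0664 -0.0283 z 0.0723
side bay y 0.1775 rear x 0.5308 y 0.1547 0.1966 z 0.0729
side bay y 0.1015 rear x 0.5319 y 0.0811 0.1215 z 0.0728
side bay y -0.0505 rear x 0.5313 y -0.0711 -0.0292 z 0.0727
lamp rect [ 534.2 -370.3] [42.1 37.8] ang 0.076 pca [ 536.2 -364.2] -0.505 z 95.4 87
bar rect [ 636.7 -159.7] [56.2 19.8] ang 1.182 pca [ 635.8 -157.7] 1.188 z 92.1 85
go [ 1.000e-02 -2.300e-01  1.578e+01] turn -0.001 yaw -1.943 j [-0.24  0.42  0.1   1.25  0.   -1.44] pos [ 0.6349 -0.157   0.2288] gap 50.1 F [ 0.6 -0.4  0.5]
```

View pics/s2.png

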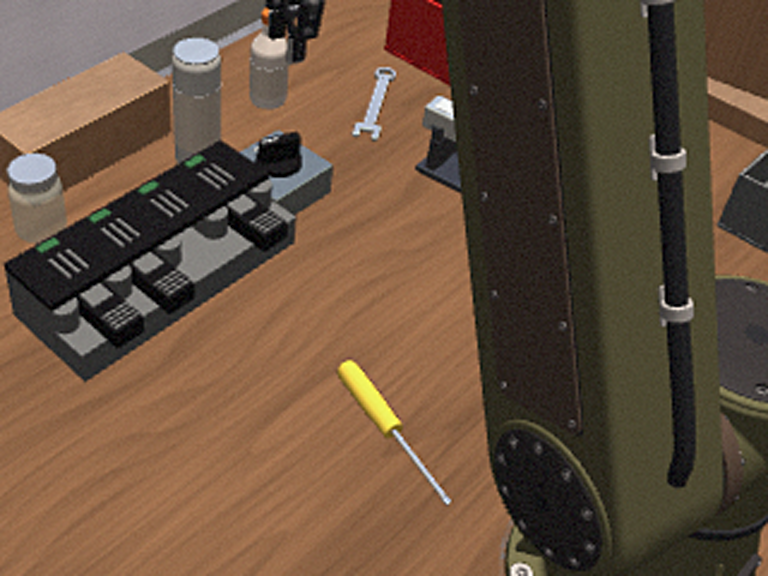

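Three packs sit in bays 0, 1 and 3 at the expected depth, and the lamp is at seat height (top 95 mm). Now I set the dial to three.

Call:
drive_tool(steps=[5,0,-0.1,6,0,5,0,-0.1,11,0,5,0,-0.1,14,0,5,0,-0.1,15.7,0,5,0,-0.1,15.7,0,1,0,-0.1,15.7,0,1,0,-0.1,15.7,0,1,0,-0.1,15.7,0,1,0,-0.1,15.7,0], newtons=40)

```text
time_s: 39.88
position: [0.6394, -0.1581, 0.0742]
ee_rot: [-1.771, 2.589, -0.009]
force: [5.4, -2.0, -0.7]
finger_gap: 0.0149
grip_force: 45.0
```

Call:
drive_tool(steps=[1,0,0,0,0.18,1,0,0,0,0.36,1,0,0,0,0.54,1,0,0,0,0.72,1,0,0,0,0.9,1,0,0,0,1.08,1,0,0,0,1.26,1,0,0,0,1.44,1,0,0,0,1.62,1,0,0,0,1.8])

```text
time_s: 41.12
position: [0.6402, -0.1596, 0.0742]
ee_rot: [0.936, 2.989, -0.003]
force: [8.1, -6.1, -3.8]
finger_gap: 0.0151
grip_force: 44.6
```

Call:
drive_tool(steps=[1,0,0,0,0,1,0,0,0,0,4,0,0,0,0,4,0,0,0,0,4,0,0,0,0,4,0,0,-6,0,4,0,0,-12,0,4,0,0,-16,0,4,0,0,-16,0])

```text
time_s: 42.25
position: [0.6381, -0.1573, 0.2364]
ee_rot: [0.926, 2.995, 0.001]
force: [0.2, 0.2, -0.1]
finger_gap: 0.0398
grip_force: 0.0
```

Run:
```python
from h import *
c,P=bays('side'); rect(P,(.636,-.157),.085,.1,.05,'bar')
go(.5,.12,.3)
```

```text
side bay y 0.1775 rear x 0.5319 y 0.1554 0.1966 z 0.0725
side bay y 0.1015 rear x 0.5316 y 0.08 0.1215 z 0.0725
side bay y -0.0505 rear x 0.5311 y -0.0713 -0.0291 z 0.0727
bar rect [ 637.6 -159.7] [59.5 15.2] ang -0.597 pca [ 634.8 -157.2] -0.598 z 92.5 67
go [26.92 15.16 -6.7 ] turn 0 yaw 2.542 j [-0.24  0.42  0.11  1.26  0.    0.36] pos [ 0.6369 -0.1571  0.2337] gap 40.1 F [-1.   0.  -1.1]
```

Call:
drive_tool(steps=[4,27,15,-6,0,4,27,15,-6,0,4,27,15,-6,0,4,27,15,-6,0,4,27,15,-6,0,4,27,15,-6,0,4,27,15,-6,0,4,27,15,-6,0])

```text
time_s: 43.3
position: [0.4978, 0.1181, 0.2907]
ee_rot: [-0.93, -2.999, 0.002]
force: [-0.1, -0.5, -0.3]
finger_gap: 0.0399
grip_force: 0.0
```

Run:
```python
from h import *
c=cam('top');P=cloud(c); rect(P,(.471,-.376),.088,.105,.12,'lamp'); rect(P,(.636,-.157),.085,.1,.05,'bar')
save('f.png',c['image'],2,(120,60,480,340))
```

```text
lamp rect [ 467.2 -374.2] [179.5  37.5] ang 0.102 pca [ 466.4 -372.9] 0.102 z 95.0 1109
bar rect [ 637.4 -156.5] [55.6 15.9] ang -0.586 pca [ 637.  -156.3] -0.615 z 92.0 143
```

View pics/f.png

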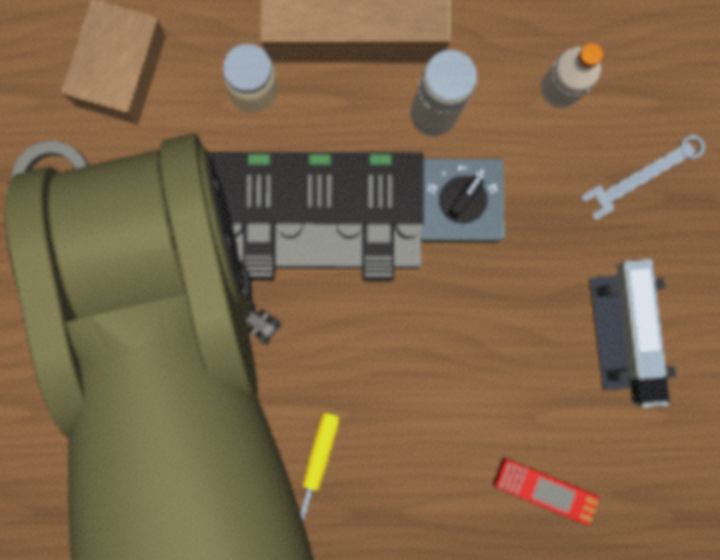

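The lamp lies in both forks about 4 mm off centre (645,330), the dial points at three dots (480,175), and the packs are home. Handing in.

```bash
python3 -c "
from h import *
print(r.close_job())"
```

```text
the job is handed in; nothing more can be done
None
```

I handed the job in after about 43 s on the robot's clock: dial turned to off, three packs pushed home in bays 0, 1 and 3, dial then set to three dots, and the lamp resting in both cradle forks about 4 mm off centre.

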